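# Shut the stapler drawer and the pen-tray lid

## Robot

A 6-joint arm with a two-finger parallel gripper is mounted at the origin on the work surface. World frame = base frame: x ahead of the robot, y to its left, z up, the work surface at z = 0. Lengths are in mm, angles in rad, forces in N, time in s.
With the tool pointing down it reaches from about 350 to 875 mm from the base axis. Payload 4.2 kg.
Tool frame: the origin (TCP) lies at the very end of the fingers, on their centre line; the grasp point (between the pads) lies 19 mm behind it (pinch_z is the distance from the TCP to the grasp point, in mm); z points along the fingers, y is the line along which they close (so a half turn about z gives the same grasp; the last joint's range is limited). The gripper opens to 85 mm and grips with 20 to 120 N. Pads are 22 mm wide; open, the fingers measure 114 mm over their backs; the gripper's body (76 mm by 85 mm) begins 54 mm behind the grasp point. The pads swing forward as they close: fully open they stand 13 mm farther back than shut.
Start: joints at [-0.882, 0.385, 0.008, 0, -1.194, -0.259], TCP at [260.443, -568.127, 231.312] pointing down, gripper open.
Joint ranges: [-3.14, 3.14], [-1.21, 2.06], [-1.07, 1.41], [-3.16, 2.05], [-2.99, -0.16], [-3.1, 3.1]. Speed limits (rad/s): [2.79, 2.79, 3.14, 3.14, 3.14, 3.14].

## Interface

Orientations are given as a unit quaternion [x, y, z, w].
In Python, from bench import * gives the robot as it stands.
- The arm moves only by the tool arm_command, never from a script. Its argument "steps" is one flat list of numbers, 4 for each row, row after row: the shift along the tool's x, y, z in m, then the turn about the tool's z in rad. In form: [tx, ty, tz, roll, tx, ty, tz, roll, ...]. A call has 1 to 20 rows; each row shifts and turns the commanded pose from where the row before left it, along the tool's axes as they then stand; what a row does not reach is not made up. A row lasts 1/8 s, in which the tool goes at most 62.5 mm and 10.7 degrees, less where a joint would pass 70% of its speed; a pose out of reach is approached as far as the arm can. A call with a gripper value outside its range is refused whole. "grip" is the finger opening in m, from 0 to 0.0854, set as the call begins (left out, the last holds). The fingers move at their own pace and stop on an object; the grip force is fixed at half the most. Time passes only in rows, so rows that do not move let the fingers close. It gives the time, the measured TCP pose, the force, the opening and the grip force at its end, in the units of the state.
- read_state(): the state, without advancing time (a new reading comes with each control period).
- get_image(name): name is "scene" or "top" or "wrist"; returns the picture (480x640x3 uint8, red, green, blue); there is no depth.
- get_calibration(name): a dict with "camera_matrix" (3x3 intrinsics, pixels), "cam_to_world" (4x4, takes a point from camera to world coordinates). Camera axes: x right, y down, z forward; pixel columns grow to the right and rows downward; lengths in mm; the calibration is good to about 2 mm. A picture is of the moment at which its call begins: read the wrist's pose just before it. get_calibration takes no time and is no camera call; for the wrist camera it gives the pose at the moment of the call.
- job_done(): hands the job in; it is judged then, once.
The state is a dict: "clock": time; "joints": joint angles; "joint_vel": joint speeds; "joint_efforts": joint torques, N m; "position": TCP position; "ee_rot": TCP orientation; "contact_force": force on the tool from outside, world axes, zero at the start; "wrist_torque": the same for the moment, N m; "gripper_width": finger opening in mm; "grasp_force": force on a finger pad.
Only numpy, scipy, OpenCV 4.12 (cv2) and the standard library are available. Lean on these libraries where they do the work, as an engineer would, in place of code of your own. Each camera call takes 0.05 s, during which the arm holds its last target. There are 200 camera calls.

## Task

Close up the little desk organiser, pushing with the fingertips only: push the drawer that has the stapler in it fully shut without slamming it, and push the lid of the tray on top down until it lies fully shut. Leave the drawer with the tape roll open just as it is, lift or pick up nothing, and do not disturb the other things on the desk.

Things in the scene. Friction and masses are not known exactly. Their poses are not given: they have to be found in the camera images.
- organiser: Grey desktop organiser with pale wood drawer fronts, fixed, 150 (x) x 300 (y) x 88 mm high, yaw up to 0.25 rad. Origin: centre of its underside; own +x from the drawer fronts to the back, +y towards the left drawer (left seen from the robot). Drawers side by side, centred at y = +-72.5 mm. Pen tray on its top: x -30 to +75 mm, 210 mm wide, rim at z = 130 mm.
- drawer_left (a joint): Left drawer (+y): m open, 0 shut, grows as it comes out along the organiser's -x; stops at 0 and 0.11; starts at 0.06 to 0.085. About 1.5 N of friction; stays where left. Front panel 12 mm thick, 138 mm wide, z = 9 to 77 mm; shut, its outer face is at the organiser's x = -87 mm.
- drawer_right (a joint): The same for the right drawer (-y side).
- left_handle (a point): Middle of the outermost side (towards the robot) of the left drawer's handle, a level steel bar 10 mm thick and 80 mm long (along the organiser's y), at z = 55 mm, reaching 25 mm out from the drawer front; moves with the drawer. Pushing it along the organiser's +x shuts the drawer.
- right_handle (a point): The same point on the right drawer's handle.
- lid (a joint): Opening angle of the tray's wooden lid, rad: 0 shut and flat, grows as the front edge swings up and back; stops at 0 and 1.5; starts at 0.7 to 1.15. Stiff hinge: the lid stays at any angle and must be pushed all the way (2 to 3 N near the front edge). Board 107 mm from hinge to front edge, 212 mm wide, 8 mm thick, underside through the hinge line.
- lid_hinge (a point): Middle of the lid's hinge line, at the back of the tray: organiser x = +75, y = 0, z = 131 mm; the line runs along the organiser's y.
- lid_tab (a point): Front end of the small steel tab (50 mm wide, 6 mm thick) in the middle of the lid's front edge: 120 mm from the hinge line, level with the lid's top face (8 mm above its underside); moves with the lid.
- stapler: Small black stapler, 30 x 95 x 35 mm, lying across (long side along the organiser's y) in the front of one of the two drawers, which one varies; loose. Origin: centre of its underside, on the drawer floor 18 mm above the desk.
- tape: Roll of clear adhesive tape lying flat in the front of the other drawer: ring 54 mm across, 19 mm high; loose. Origin: centre of its underside.
- mug: Bystander: white mug, 80 mm across, 90 mm high, to the left of the organiser. Origin: centre of its underside.
- cactus: Bystander: cactus in a terracotta pot, 76 mm across, 121 mm high, to the right of the organiser. Origin: centre of its underside.
- tealight: Bystander: tealight, 38 mm across, 15 mm high, on the ledge on top of the organiser in front of the tray, above one of the drawers (z = 88 mm). Origin: centre of its underside.
- tin: Bystander: small round tin, 36 mm across, 26 mm high, on the desk in front of the organiser, between the two drawers. Origin: centre of its underside.
- pencil_cup: Bystander: dark metal cup with three pens, 76 mm across, 145 mm high with the pens, farther left. Origin: centre of its underside.
- mouse: Bystander: black computer mouse, about 102 x 62 x 32 mm, front right. Origin: on its underside, 20 mm from its middle.
- jar: Bystander: glass jar, 64 mm across, 95 mm high, farther right. Origin: centre of its underside.
There are look-alikes about, which are no part of the job. Leave any purple look-alike of the tape alone.

How it is judged:
By the outcome, as a careful person would: the job done as asked, in the order asked, and still so for the second after the job is handed in, with the robot touching nothing.
It also fails if it takes over 42 s, if anything falls off the work surface, if the arm or the gripper's body presses on something with over 40 N, if the wrist force passes 120 N, or if a joint passes its speed limit or range.

## Working session

There is one attempt and no reset: what is moved stays moved. The work goes in short steps, Python scripts to look and compute and a tool call to move; the robot and the scene stay as the last step left them, time stands still between calls to the robot, and variables do not carry over. Pictures are saved under pics/ and viewed, at most 10 in all, crops included, and the job is handed in when it is done.

Besides the shell and the picture viewer there is one more tool, called after "Emit:" as name(argument=value, ...), one argument or row to a line, values as JSON. arm_command: Moves the arm, as the interface text tells. Its arguments: {"type":"object","properties":{"steps":{"type":"array","items":{"type":"number"}},"grip":{"type":"number"}},"required":["steps"]}

```bash
mkdir -p pics; ls
python3 - <<'E'
from bench import *
import cv2,numpy as np
s=read_state(); print({k:np.round(v,3) for k,v in s.items()})
for n in ("scene","top"):
    im=get_image(n); cv2.imwrite(f"pics/{n}0.png",im[:,:,::-1]); c=get_calibration(n); print(n,np.round(c["camera_matrix"],2).tolist(),np.round(c["cam_to_world"],3).tolist())
E
```

```text
pics
{'clock': np.float64(0.0), 'joints': array([-0.882,  0.386,  0.007, -0.   , -1.194, -0.259]), 'joint_vel': array([-0.   ,  0.   ,  0.001, -0.001, -0.   , -0.001]), 'joint_efforts': array([-1.0000e-03, -3.9229e+01,  1.8840e+01,  4.1860e+00, -5.0000e-03,
       -0.0000e+00]), 'position': array([ 260.217, -567.603,  230.225]), 'ee_rot': array([-0.213,  0.977,  0.001, -0.   ]), 'contact_force': array([ 0.47 ,  0.113, -0.414]), 'wrist_torque': array([-0.016, -0.007,  0.014]), 'grasp_force': np.float64(0.0), 'gripper_width': np.float64(85.29)}
scene [[440.48, 0.0, 322.59], [0.0, 440.48, 240.51], [0.0, 0.0, 1.0]] [[0.441, 0.716, -0.542, 1074.141], [0.898, -0.35, 0.268, -285.77], [0.003, -0.604, -0.797, 905.648], [0.0, 0.0, 0.0, 1.0]]
top [[539.54, 0.0, 322.7], [0.0, 539.54, 238.0], [0.0, 0.0, 1.0]] [[0.013, -0.987, 0.161, 282.728], [-1.0, -0.01, 0.018, -5.871], [-0.016, -0.161, -0.987, 1533.613], [0.0, 0.0, 0.0, 1.0]]
```

View pics/scene0.png

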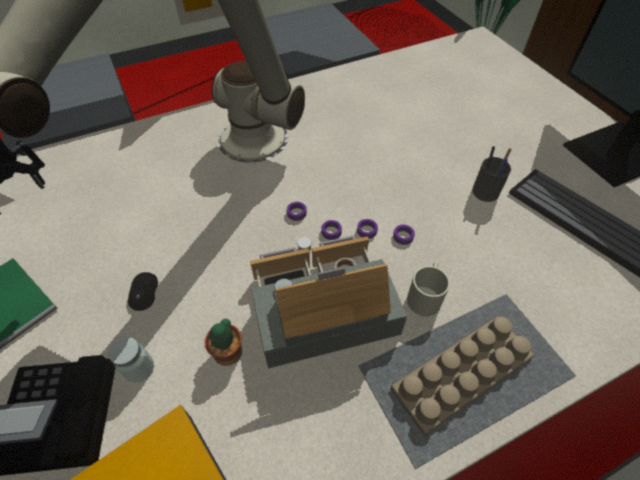

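View pics/top0.png

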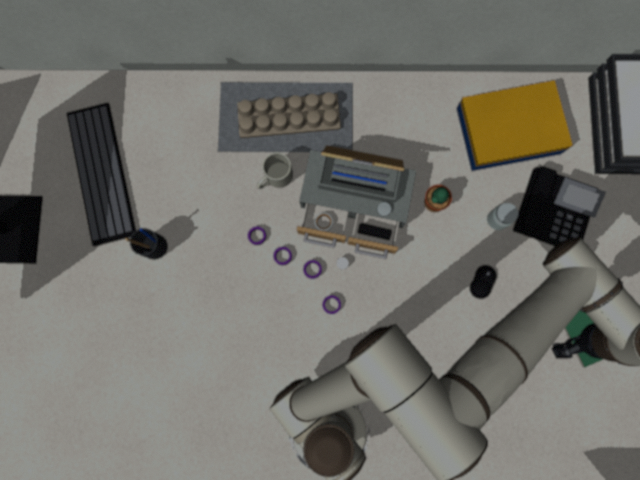

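The stapler (black, top 375,230) lies in the right drawer and a ring (324,220) in the left. The tealight is near (385,208), the tin near (344,261), and purple rings lie on the desk at (257,235), (283,255), (313,268) and (331,303). I'll confirm this in an enlarged crop.

Run:
```python
import cv2
im=cv2.imread("pics/top0.png")[135:285,280:480]
cv2.imwrite("pics/top_crop.png",cv2.resize(im,None,fx=4,fy=4,interpolation=cv2.INTER_CUBIC))
im=cv2.imread("pics/scene0.png")[215:365,235:435]
cv2.imwrite("pics/scene_crop.png",cv2.resize(im,None,fx=4,fy=4,interpolation=cv2.INTER_CUBIC))
```

```text
(no output)
```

View pics/top_crop.png

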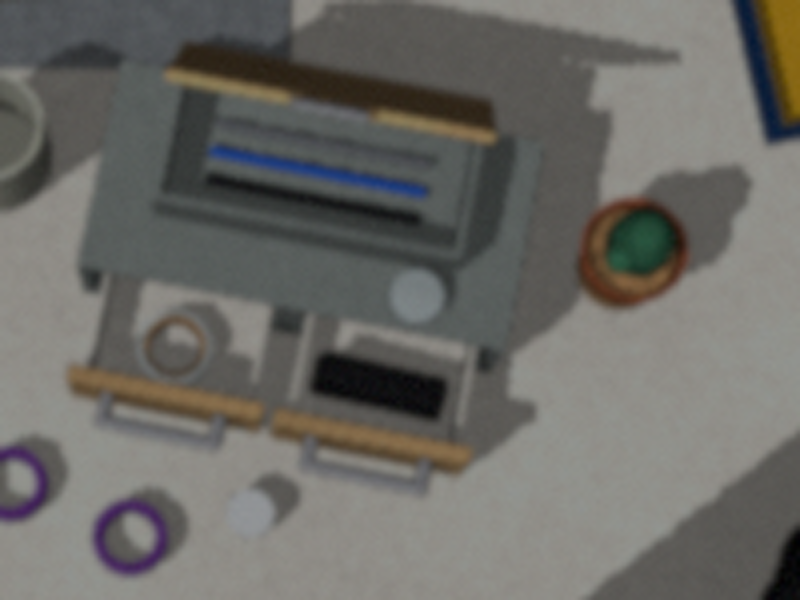

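View pics/scene_crop.png

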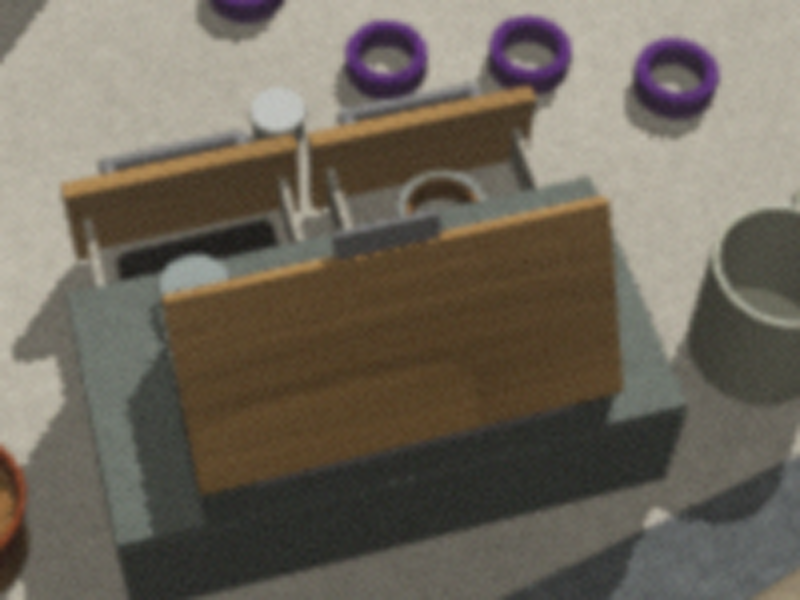

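The crops confirm it. The right drawer (−y) holds the black stapler (top crop 380,385). The left drawer holds the clear tape ring (175,345), not purple, and stays open. The tealight (418,295) sits above the right drawer, and the tin (253,510) lies just left-front of the right handle. Next I'll cast corner rays to get poses.

```bash
cat > h.py <<'E'
import numpy as np
from bench import *
def ray(n,u,v):
    c=get_calibration(n); T=np.array(c["cam_to_world"]); d=T[:3,:3]@np.linalg.solve(np.array(c["camera_matrix"]),[u,v,1]); return T[:3,3],d
def onz(n,u,v,z):
    o,d=ray(n,u,v); return o+d*(z-o[2])/d[2]
off={"top":(280,135),"scene":(235,215)}
def crop(n,u,v): return (u+.5)/4-.5+off[n][0],(v+.5)/4-.5+off[n][1]
def cz(n,u,v,z): return onz(n,*crop(n,u,v),z)
E
python3 - <<'E'
from h import *
from scipy.optimize import least_squares
pts=[("top",80,267,-75,150),("top",497,349,-75,-150),("top",122,60,75,150),("top",543,140,75,-150),
("scene",72,290,-75,-150),("scene",592,180,-75,150),("scene",120,545,75,-150),("scene",685,407,75,150)]
P=np.array([cz(n,u,v,88)[:2] for n,u,v,_,_ in pts]); L=np.array([p[3:] for p in pts],float)
def f(q):
    c,s=np.cos(q[2]),np.sin(q[2]); return (L@np.array([[c,s],[-s,c]])+q[:2]-P)
r=least_squares(lambda q:f(q).ravel(),[700,0,0],loss="soft_l1",f_scale=3); q=r.x
print(np.round(P,1).tolist()); print("org",q, np.round(f(q),1).tolist())
c,s=np.cos(q[2]),np.sin(q[2]); R=np.array([[c,-s],[s,c]])
loc=lambda p:R.T@(p[:2]-q[:2])
for nm,n,u,v,z in [("Lpanel","top",68,382,77),("Lp2","top",262,420,77),("Rp","top",272,428,77),("Rp2","top",468,468,77),("Rp_s","scene",65,185,77),("Rp2_s","scene",296,140,77),
 ("Lh","top",105,428,60),("Lh2","top",217,445,60),("Rh","top",305,470,60),("Rh2","top",425,491,60),("tin","top",253,510,26),("tin_s","scene",277,108,26),("teal","top",418,295,103),("teal_s","scene",194,275,103),("cactus","top",635,250,80)]:
    p=cz(n,u,v,z); print(nm,np.round(p,1),np.round(loc(p),1))
# lid tab: intersect with local y=0 plane-> use front edge corners: local x,z from both views
for nm,n,u,v,y in [("lidL","top",168,70,106),("lidR","top",495,132,-106),("lidL_s","scene",607,200,106),("lidR_s","scene",165,296,-106),("tab","top",330,112,0),("tab_s","scene",388,230,0)]:
    o,d=ray(n,*crop(n,u,v)); ol=R.T@(o[:2]-q[:2]); dl=R.T@d[:2]; t=(y-ol[1])/dl[1] if abs(dl[1])>1e-6 else 0
    # intersect ray with circle r=107 around hinge in xz
    rad=120.3 if 'tab' in nm else 107.3
    A=dl[0]**2+d[2]**2; bx=ol[0]-75; bz=o[2]-131; B=bx*dl[0]+bz*d[2]; C=bx*bx+bz*bz-rad**2; D=B*B-A*C
    if D<0: print(nm,"miss");continue
    for sg in (-1,1):
        t=(-B+sg*D**.5)/A; x=ol[0]+t*dl[0];z=o[2]+t*d[2];yy=ol[1]+t*dl[1]; print(nm,np.round([x,yy,z,np.arctan2(z-131,75-x)],2))
E
```

```text
[[619.9, 85.2], [565.2, -199.9], [768.1, 58.8], [712.7, -233.3], [565.4, -201.5], [626.4, 87.5], [711.9, -231.8], [770.0, 57.4]]
org [ 6.67497280e+02 -7.23439910e+01 -1.95868552e-01] [[3.2, 4.2], [-0.5, -5.0], [2.1, 1.4], [-0.8, -0.8], [-0.7, -3.4], [-3.3, 1.9], [-0.1, -2.3], [0.3, 2.8]]
Lpanel [541.6  92.6  77. ] [-155.6  137.3]
Lp2 [516.5 -40.6  77. ] [-154.3    1.7]
Rp [511.  -47.5  77. ] [-158.3   -6.1]
Rp2 [ 484.8 -180.7   77. ] [-158.1 -141.9]
Rp_s [ 491.4 -179.3   77. ] [-151.9 -139.2]
Rp2_s [520.5 -47.6  77. ] [-149.    -4.3]
Lh [512.5  67.5  60. ] [-179.2  107. ]
Lh2 [501.4 -10.1  60. ] [-175.    28.7]
Rh [484.7 -70.8  60. ] [-179.6  -34.1]
Rh2 [ 471.  -153.2   60. ] [-177.  -117.5]
tin [460.6 -35.9  26. ] [-210.    -4.5]
tin_s [458.8 -33.1  26. ] [-212.3   -2.1]
teal [ 599. -145.  103.] [-53.  -84.6]
teal_s [ 594.5 -141.4  103. ] [-58.1 -82. ]
cactus [ 637.1 -296.6   80. ] [  13.9 -225.8]
lidL [ 27.93 103.2  227.42   1.12]
lidL [ 92.69 120.68  25.17  -1.74]
lidR [  29.48 -105.35  228.17    1.13]
lidR [  94.65 -120.2    25.51   -1.75]
lidL_s [ 28.5  104.04 227.7    1.12]
lidL_s [-3.2250e+01  1.3859e+02  1.2771e+02 -3.0000e-02]
lidR_s [  25.97 -104.17  226.44    1.1 ]
lidR_s [ -32.3  -100.5   130.94   -0.  ]
tab [ 18.53  -2.02 237.22   1.08]
tab [89.69 -0.69 11.6  -1.69]
tab_s [ 26.89  -1.28 241.26   1.16]
tab_s [-4.5170e+01  2.1190e+01  1.2547e+02 -5.0000e-02]
```

Emit:
arm_command(
  grip=0,
  steps=[0,0,0,0.156,0,0,0,0.156,0,0,0,0.156,0,0,0,0.156,-0.006,0.035,0,0,-0.006,0.035,0,0,-0.006,0.035,0,0,-0.006,0.035,0,0,-0.006,0.035,0,0,-0.006,0.035,0,0,-0.006,0.035,0,0,-0.006,0.035,0,0,-0.006,0.035,0,0,-0.006,0.035,0,0,-0.006,0.035,0,0,-0.006,0.035,0,0,-0.006,0.035,0,0,-0.006,0.035,0,0,0,0,0,0],
)

```text
clock: 2.48
position: [437.8, -102.0, 231.0]
ee_rot: [0.095, 0.995, 0.0, -0.0]
contact_force: [0.5, 0.3, -0.0]
gripper_width: -0.2
grasp_force: 0.0
```

```bash
cat >> h.py <<'E'
q=np.array([667.5,-72.3]); A=-0.196; Rm=np.array([[np.cos(A),-np.sin(A)],[np.sin(A),np.cos(A)]])
def st():
    from scipy.spatial.transform import Rotation as Ro
    s=read_state(); p=np.array(s["position"]); T=Ro.from_quat(s["ee_rot"]).as_matrix()
    print("t",round(float(s["clock"]),2),"org xyz",np.round([*(Rm.T@(p[:2]-q)),p[2]],1),"yawerr",round(float(np.arctan2(T[1,1],T[0,1])-np.pi/2-A),4),"F org",np.round([*(Rm.T@s["contact_force"][:2]),s["contact_force"][2]],2),"w",round(float(s["gripper_width"]),1))
E
python3 -c "
from h import *;st()
import cv2
im=get_image('wrist');cv2.imwrite('pics/w1.png',im[:,:,::-1])"
```

```text
t 2.48 org xyz [-219.5  -73.9  231. ] yawerr 0.0049 F org [ 0.44  0.38 -0.01] w -0.2
```

View pics/w1.png

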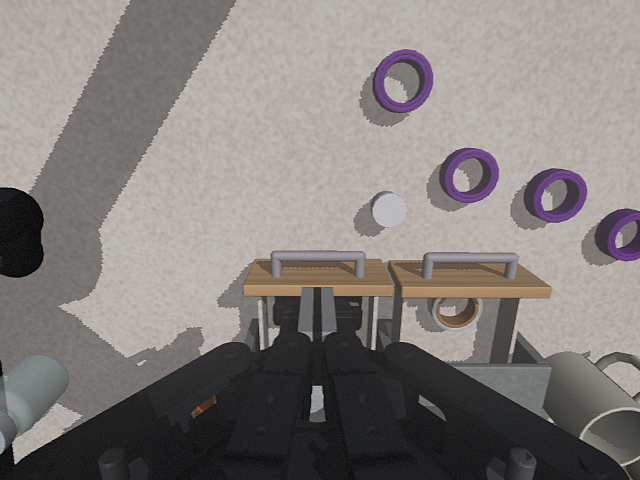

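The wrist view shows the right handle bar from (272,257) to (365,257), the tin at (389,210) and the stapler behind the panel. I'll measure the bar from these pixels.

Run:
```python
from h import *
for nm,u,v,z in [("Rh",272,252,57),("Rh2",366,252,57),("Lh",424,254,57),("Lh2",518,254,57),("Rpan",247,287,77),("Rpan2",392,287,77),("Lpan",391,287,77),("Lpan2",550,289,77),("tin",389,210,26)]:
    p=onz("wrist",u,v,z); print(nm,np.round(p,1),np.round(Rm.T@(p[:2]-q),1))
```

```text
Rh [ 468.5 -151.5   57. ] [-179.7 -116.4]
Rh2 [485.3 -64.9  57. ] [-180.2  -28.2]
Lh [497.6 -11.6  57. ] [-178.5   26.4]
Lh2 [514.4  75.2  57. ] [-178.9  114.9]
Rpan [ 490.4 -177.5   77. ] [-153.2 -137.6]
Rpan2 [515.4 -48.2  77. ] [-153.9   -6. ]
Lpan [515.2 -49.1  77. ] [-153.9   -6.9]
Lpan2 [544.7  92.8  77. ] [-152.6  138. ]
tin [457.8 -33.6  26. ] [-213.2   -2.9]
```

Emit:
arm_command(
  steps=[0,0,0.03,0,0,0,0.035,0,0,0,0.035,0,0,0,0.035,0,0,0,0.035,0,0,0,0.02,0,0,0,0,0,-0.005,0,0,0,-0.005,0,0,0,-0.005,0,0,0,-0.005,0,0,0,-0.005,0,0,0,-0.005,0,0,0,-0.005,0,0,0,-0.005,0,0,0],
)

```text
clock: 4.4
position: [476.5, -111.3, 41.1]
ee_rot: [0.097, 0.995, -0.0, -0.001]
contact_force: [-2.2, 0.6, 0.4]
gripper_width: 0.2
grasp_force: 0.8
```

```bash
python3 -c "
from h import *;st()"
```

```text
t 4.4 org xyz [-179.7  -75.5   41.1] yawerr 0.0017 F org [-2.26  0.2   0.38] w 0.2
```

Emit:
arm_command(
  steps=[-0.005,0,0,0,-0.005,0,0,0,-0.005,0,0,0,-0.005,0,0,0,-0.005,0,0,0,-0.005,0,0,0,-0.005,0,0,0,-0.004,0,0,0,-0.003,0,0,0,-0.002,0,0,0,-0.002,0,0,0,-0.002,0,0,0],
)

```text
clock: 5.9
position: [523.7, -120.5, 41.3]
ee_rot: [0.097, 0.995, 0.0, -0.0]
contact_force: [-2.4, 0.5, -1.5]
gripper_width: 0.2
grasp_force: 0.8
```

```bash
python3 -c "
from h import *;st()"
```

```text
t 5.9 org xyz [-131.6  -75.3   41.3] yawerr 0.0018 F org [-2.49  0.04 -1.55] w 0.2
```

Emit:
arm_command(
  steps=[-0.002,0,0,0,-0.0015,0,0,0,-0.0015,0,0,0,-0.0015,0,0,0,-0.001,0,0,0,-0.001,0,0,0,0,0,0,0],
)

```text
clock: 6.78
position: [531.9, -122.2, 41.3]
ee_rot: [0.097, 0.995, -0.0, -0.0]
contact_force: [-1.4, 1.3, -0.4]
gripper_width: -0.2
grasp_force: 1.1
```

```bash
python3 -c "
from h import *;st()"
```

```text
t 6.78 org xyz [-123.3  -75.3   41.3] yawerr 0.0017 F org [-1.64  0.97 -0.39] w -0.2
```

Emit:
arm_command(
  steps=[-0.001,0,0,0,-0.001,0,0,0,-0.001,0,0,0,-0.001,0,0,0],
)

```text
clock: 7.28
position: [532.0, -122.3, 41.1]
ee_rot: [0.097, 0.995, 0.0, -0.004]
contact_force: [-11.3, 6.7, 9.3]
gripper_width: 0.0
grasp_force: 6.2
```

```bash
python3 -c "
from h import *;st()"
```

```text
t 7.28 org xyz [-123.1  -75.5   41.1] yawerr 0.0009 F org [-12.35   4.34   9.26] w 0.0
```

The force rose to 12 N with no motion, so the drawer is shut against its stop. I'll back off, rise over the lid and go behind it.

Emit:
arm_command(
  steps=[0.004,0,0,0,0.008,0,0,0,0.02,0,0,0,0,0,-0.04,0,0,0,-0.05,0,0,0,-0.05,0,0,0,-0.05,0,0,0,-0.05,0,-0.03,0.01,0,0,-0.03,0.01,0,0,-0.03,0.01,0,0,-0.03,0.01,0,0,-0.03,0.01,0,0,-0.03,0.01,0,0,-0.025,0.01,0,0,-0.025,0.005,0,0,0,0,0,0],
)

```text
clock: 9.4
position: [746.2, -87.4, 279.7]
ee_rot: [0.097, 0.995, -0.0, 0.0]
contact_force: [-0.1, -0.1, 0.0]
gripper_width: 0.1
grasp_force: 0.0
```

```bash
python3 -c "
from h import *;st()
import cv2
im=get_image('top')[135:285,280:480];cv2.imwrite('pics/t2.png',cv2.resize(im[:,:,::-1],None,fx=4,fy=4,interpolation=cv2.INTER_CUBIC))
im=get_image('scene')[215:365,235:435];cv2.imwrite('pics/s2.png',cv2.resize(im[:,:,::-1],None,fx=4,fy=4,interpolation=cv2.INTER_CUBIC))"
```

```text
t 9.4 org xyz [ 80.2   0.5 279.7] yawerr 0.0018 F org [-0.09 -0.09  0.01] w 0.1
```

View pics/s2.png

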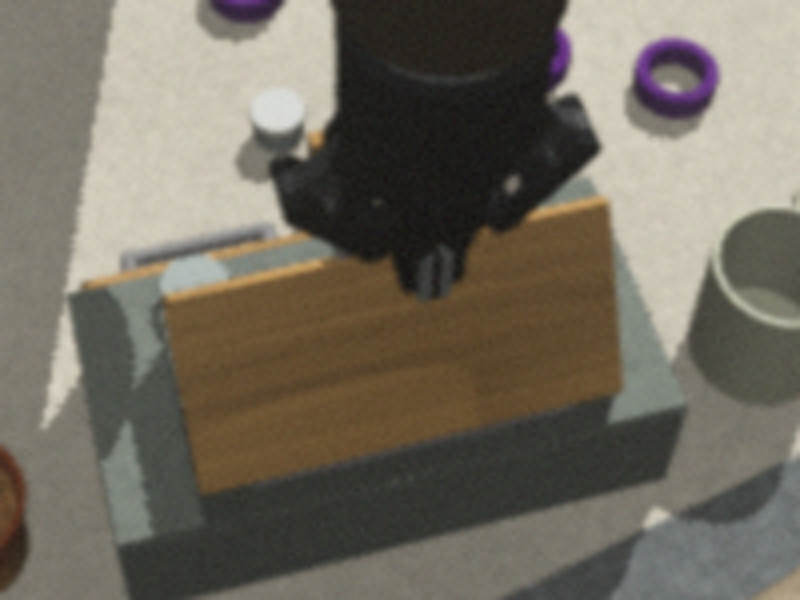

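The right drawer is now flush, the lid is unmoved, and the fingers are at (432,270) behind the lid. Next I'll come down behind it and follow the arc.

Emit:
arm_command(
  steps=[0,0,0.03,0,0,0,0.03,0,0,0,0,0,0.007,0,0,0,0.007,0,0,0,0.007,0,0,0,0.006,0,0,0,0.005,0,0.002,0,0.005,0,0.003,0,0.005,0,0.003,0,0.005,0,0.004,0,0.006,0,0.004,0],
)

```text
clock: 11.0
position: [692.6, -77.3, 205.0]
ee_rot: [0.097, 0.995, 0.0, 0.0]
contact_force: [2.6, -1.1, 1.1]
gripper_width: -0.1
grasp_force: 0.8
```

```bash
python3 -c "
from h import *;st()"
```

```text
t 11.0 org xyz [ 25.6  -0.  205. ] yawerr 0.0018 F org [ 2.77 -0.57  1.11] w -0.1
```

Emit:
arm_command(
  steps=[0.0045,0,0.004,0,0.0045,0,0.0045,0,0.004,0,0.005,0,0.004,0,0.005,0,0.0035,0,0.005,0,0.003,0,0.0055,0,0.0025,0,0.006,0,0.0025,0,0.006,0,0.002,0,0.006,0],
)

```text
clock: 12.12
position: [662.5, -71.4, 157.7]
ee_rot: [0.097, 0.995, -0.0, -0.0]
contact_force: [-0.4, -0.6, 1.4]
gripper_width: 0.1
grasp_force: 0.7
```

```bash
python3 -c "
from h import *;st()"
```

```text
t 12.12 org xyz [-5.000e+00 -1.000e-01  1.577e+02] yawerr 0.0017 F org [-0.25 -0.63  1.38] w 0.1
```

Emit:
arm_command(
  steps=[0.0015,0,0.005,0,0.001,0,0.004,0,0.001,0,0.004,0,0,0,0.003,0,0,0,0.002,0,0,0,0.001,0,0,0,0.001,0,0,0,0,0],
)

```text
clock: 13.12
position: [659.2, -70.8, 139.1]
ee_rot: [0.097, 0.995, -0.0, -0.0]
contact_force: [-3.6, 0.2, 4.3]
gripper_width: 0.1
grasp_force: 2.6
```

```bash
python3 -c "
from h import *;st()"
```

```text
t 13.12 org xyz [-8.400e+00 -1.000e-01  1.391e+02] yawerr 0.002 F org [-3.58 -0.48  4.34] w 0.1
```

Emit:
arm_command(
  steps=[0,0,0.001,0,0,0,0.001,0,0,0,0.001,0,0,0,0,0],
)

```text
clock: 13.62
position: [659.3, -70.8, 139.0]
ee_rot: [0.096, 0.995, -0.0, 0.001]
contact_force: [-7.8, 1.5, 14.9]
gripper_width: 0.0
grasp_force: 7.4
```

```bash
python3 -c "
from h import *;st()"
```

```text
t 13.62 org xyz [-8.40e+00 -1.00e-01  1.39e+02] yawerr 0.0029 F org [-7.98 -0.05 14.95] w 0.0
```

The lid takes 15 N with no further motion at z = 139, so it is flat. I'll retreat straight up, clear away and check.

Emit:
arm_command(
  steps=[0,0,-0.005,0,0,0,-0.02,0,0,0,-0.05,0,0,0,-0.05,0,0.04,-0.03,0,0,0.04,-0.04,0,0,0.04,-0.04,0,0,0.04,-0.04,0,0,0.04,-0.04,0,0,0.03,-0.04,0,0,0,-0.04,0,0,0,0,0,0,0,0,0,0],
)

```text
clock: 15.25
position: [381.8, -291.2, 259.9]
ee_rot: [0.097, 0.995, 0.0, -0.0]
contact_force: [-0.9, -0.4, -0.0]
gripper_width: -0.1
grasp_force: 0.0
```

```bash
python3 -c "
from h import *;st()
import cv2
a=get_image('top');b=get_image('scene')
r=lambda im:cv2.resize(im[:,:,::-1],None,fx=2.6,fy=2.6,interpolation=cv2.INTER_CUBIC)
cv2.imwrite('pics/f.png',cv2.resize(__import__('numpy').hstack([r(a[145:290,230:460][:,:150+80]),r(b[195:340,235:465])])[:, :1196],None,fx=.66,fy=1)) 
cv2.imwrite('pics/s3.png',r(b[195:370,200:450]));cv2.imwrite('pics/t3.png',r(a[135:320,230:460]))"
```

```text
t 15.25 org xyz [-237.6 -270.4  259.9] yawerr 0.0012 F org [-0.76 -0.54 -0.02] w -0.1
```

View pics/s3.png

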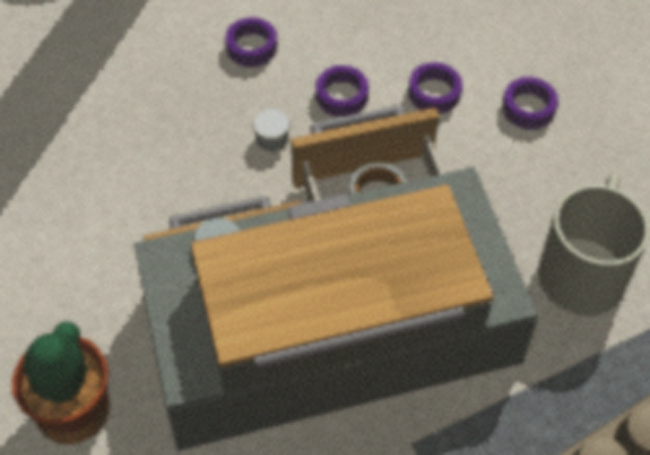

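View pics/t3.png

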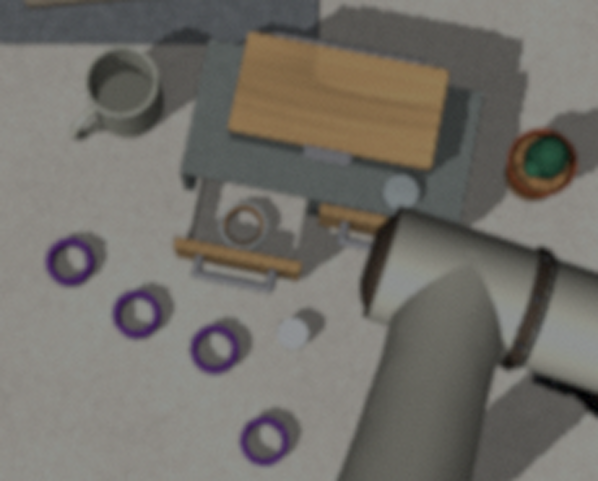

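The lid lies flat (scene crop 340,270), and the right drawer is flush with its handle at (220,212). The left drawer with the tape is still open (375,180), and the tin, tealight, mug, cactus and purple rings are where they were.

```bash
python3 -c "
from bench import *
print(job_done())"
```

```text
the job is handed in; nothing more can be done
None
```

The stapler drawer (right) and the tray lid are both fully shut, the tape drawer is still open as it was, nothing else looks disturbed in the final pictures, and the job was handed in at about 15 s.

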